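# Show the solder reel and the flux pot to the bench recorder

### The arm

A 6-joint arm with a two-finger parallel gripper is mounted at the origin on the work surface; the furniture and walls round the work are solid. World frame = base frame: x ahead of the robot, y to its left, z up, the work surface at z = 0. Lengths are in m, angles in rad, forces in N, time in s.
With the tool pointing down it reaches from about 0.275 to 0.75 m from the base axis. Payload 10.2 kg.
Tool frame: the origin (TCP) lies at the very end of the fingers, on their centre line; the grasp point (between the pads) lies 19 mm behind it (manip.tcp_to_grasp is the distance from the TCP to the grasp point, in m); z points along the fingers, y is the line along which they close (so a half turn about z gives the same grasp; the last joint's range is limited). The gripper opens to 88 mm and grips with 3 to 60 N. Pads are 18 mm wide; open, the fingers measure 123 mm over their backs; the gripper's body (75 mm by 187 mm) begins 45 mm behind the grasp point.
Start: joints at [0.966, 0.313, 1.498, -0, 1.331, -0.223], TCP at [0.196, 0.487, 0.239] pointing down, gripper open.
Joint ranges: [-2.94, 2.94], [-0.97, 2.17], [0.19, 2.56], [-1.23, 4.37], [0.02, 3.11], [-2.88, 2.88]. Speed limits (rad/s): [2.39, 2.39, 3.01, 3.14, 3.14, 3.14].

### API

Orientations are given as a rotation vector (axis times angle).
In Python, from plant import status, optics, finish_job, manip gives the robot as it stands.
- The arm moves only by the shell command python3 -m pendant 'ROWS' [OPENING] [FORCE]. ROWS is JSON, one flat list of numbers, 6 for each row, row after row: the shift along the tool's x, y, z normalised to -1 to 1, where 1 is 2.5 cm, then the turn, a rotation vector about the tool's x, y, z normalised to -1 to 1, where 1 is 90 degrees. A call has 1 to 20 rows; each row shifts and turns the commanded pose from where the row before left it, along the tool's axes as they then stand; what a row does not reach is not made up. A row lasts 1/12 s, in which the tool goes at most 41.7 mm and 7.16 degrees, less where a joint would pass 70% of its speed; a pose out of reach is approached as far as the arm can. A call with a number of a shift or a turn outside -1 to 1 is refused whole. A call with a gripper value outside its range is refused whole. OPENING is the closure, from -1 (fully open) to 1 (shut), so that 0 is half open, set as the call begins (- or left out, the last holds). The fingers move at their own pace and stop on an object; FORCE is the grip in N (left out, the last holds). Time passes only in rows, so rows that do not move let the fingers close. It gives the time, the measured TCP pose, the force, the opening and the grip force at its end, in the units of the state.
- status.get_state(): the state, without advancing time (a new reading comes with each control period).
- optics.capture(name): name is "scene" or "top"; returns a dict with "frame" (480x640x3 uint8, red, green, blue), "fx", "fy", "cx", "cy" (pixels), "origin" and "orientation" of the camera in the world. Camera axes: x right, y up, looking along -z (the intrinsics and any distortion apply to the point x, -y, -z); pixel columns grow to the right and rows downward; lengths in m; the calibration is good to about 2 mm. A picture is of the moment at which its call begins. There is no depth.
- finish_job(): hands the job in; it is judged then, once.
Trained networks look in a picture, given as the dict that the camera call returned (one of the last four; its "shot" number tells which), for a name from the list of things; names that differ only in an ending like _2 or _b are one class to them, and where a whole thing is asked for, a point or a joint stands for the part that bears it (a point fixed in the world has none). Each returns a list of dicts, best first, with "p" (0 to 1); they miss things now and then, are a little off and sometimes report something else, mostly with a low value. They report only what shows in the picture. A call takes as long as a camera call. They do not tell look-alikes from the thing itself.
- optics.outline_of(picture, thing): "pixels" (480x640 bool, what is visible of it) and "xy" ([column, row] as shares, 0 to 1, of the picture: columns of its width, rows of its height, amid what is visible of it).
- optics.tip_of(picture, thing): "xy" ([column, row] as shares, 0 to 1, of the picture: columns of its width, rows of its height: a listed point, or the origin of a listed thing).
The state is a dict: "time": time; "joint_pos": joint angles; "joint_velocities": joint speeds; "tau": joint torques, N m; "position": TCP position; "eef_rot": TCP orientation; "wrist_force": force on the tool from outside, world axes, zero at the start; "torque": the same for the moment, N m; "gripper_width": finger opening in m; "grip_force": force on a finger pad.
Only numpy, scipy, OpenCV 4.12 (cv2) and the standard library are available. Lean on these libraries where they do the work, as an engineer would, in place of code of your own. Each camera call takes 0.05 s, during which the arm holds its last target. There are 200 camera calls.

### The job

Show a colleague on video which two supplies the repair needs: start the bench recorder by pushing its toggle lever all the way over to the far side, away from you. Then point down at the middle of the tall solder reel with the fingertips about 2 cm above it for two seconds, then in the same way at the larger of the two round lidded pots, and finish there, still pointing at it. Touch none of the supplies and tools, and cross high above the other supplies, because the recorder takes in whatever the fingertips pass close above.

Things in the scene. Friction and masses are not known exactly. Their poses are not given: they have to be found in the camera images.
- switch_base: grey recorder switch box, 70 x 50 x 25 mm, fixed to the bench (its place and yaw change). Origin: centre of its underside; z up; its x axis is the direction in which the lever is to be pushed (roughly away from the robot, within 0.4 rad). The lever pivots about the box's y axis 22 mm above the origin. A dark cross cylinder at the pivot reaches 35 mm high.
- switch (a joint): angle of the toggle lever about its pivot, rad: 0 leans 0.5 rad towards the robot, 0.5 upright, 1.0 at the far stop, leaning 0.5 rad away. It starts between 0 and 0.2, has light friction (about 1 N at the ball) and stays where it is left.
- switch_tip (a point): centre of the black ball, 26 mm across, at the end of the lever's 10 mm thick steel rod, 80 mm from the pivot; 92 mm above the bench at either stop, 102 mm when upright
- solder_reel: tall reel of solder wire standing on its flange, about 54 mm across and 32 mm high (a loose wire end makes it 62 mm wide and a few mm taller); loose. Origin: underside, 4 mm (along its y) from the reel's axis
- reel_top (a point): centre of the top of the solder reel, on its axis, 32 mm above the bench; z up
- flux_pot: the larger of the two round lidded pots, 38 mm across, 26 mm high; loose. Origin: centre of its underside
- pot_top (a point): centre of the lid of the larger pot, 26 mm above the bench; z up
- small_tin: the smaller round lidded pot, 34 mm across, 18 mm high; loose, not to be pointed at. Origin: centre of its underside
- tin_top (a point): centre of the smaller pot's lid, 18 mm above the bench
- flat_reel: flat reel of braid, 42 mm across, 12 to 15 mm high; loose, not to be pointed at. Origin: underside, 7 mm (along its y) from the reel's axis
- flat_reel_top (a point): centre of the flat reel's top, 12 mm above the bench
- tape: roll of tape lying flat, 67 mm across, 19 mm high, open in the middle; loose, not to be pointed at. Origin: centre of its underside
- tape_top (a point): centre of the tape roll at the height of its upper edge, 19 mm above the bench
- driver: screwdriver lying on the bench, 129 mm long, 16 mm thick; loose bystander. Origin: underside, at mid-length
- board: circuit board lying flat, 36 x 66 x 8 mm; loose bystander. Origin: centre of its underside
- tweezers: tweezers lying on the bench, 126 mm long, 10 mm high; loose bystander. Origin: underside, at mid-length
Not all that is in view belongs to the job. Leave any blue or orange look-alike of the flux_pot alone. What is shaped like the switch_base but red is not meant.

How it is judged:
By the outcome, as a careful person would: the job done as asked, in the order asked, and still so for the second after the job is handed in, with the robot touching nothing.
It also fails if it takes over 48 s, if anything falls off the work surface, if the arm or the gripper's body presses on something with over 40 N, if the wrist force passes 120 N, or if a joint passes its speed limit or range.

## Working session

There is one attempt and no reset: what is moved stays moved. The work goes in short steps, Python scripts to look and compute and a shell command to move; the robot and the scene stay as the last step left them, time stands still between calls to the robot, and variables do not carry over. Pictures are saved under pics/ and viewed, at most 10 in all, crops included, and the job is handed in when it is done.

```bash
mkdir -p pics; ls; cat > h.py <<'E'
import numpy as np, cv2
from scipy.spatial.transform import Rotation as R
from plant import status, optics, manip
def rot(o):
    o=np.array(o,float)
    return o if o.shape==(3,3) else R.from_rotvec(o).as_matrix() if o.size==3 else R.from_quat(o).as_matrix()
def ray(p,uv):
    d=rot(p["orientation"])@np.array([(uv[0]-p["cx"])/p["fx"],-(uv[1]-p["cy"])/p["fy"],-1]); return np.array(p["origin"]),d
def at_z(p,uv,z):
    o,d=ray(p,uv); return o+d*(z-o[2])/d[2]
def proj(p,X):
    c=rot(p["orientation"]).T@(np.array(X)-p["origin"]); return np.array([p["cx"]+p["fx"]*c[0]/-c[2],p["cy"]-p["fy"]*c[1]/-c[2]])
def px(xy): return np.array(xy)*[640,480]
E
python3 - <<'E'
from h import *
s=status.get_state(); print(s["time"],s["position"],s["eef_rot"])
for n in("scene","top"):
    p=optics.capture(n); cv2.imwrite(f"pics/{n}0.png",p["frame"][:,:,::-1])
    print(n,{k:v for k,v in p.items() if k!="frame"})
    for t,z in(("switch_base",0),("switch_tip",.092),("reel_top",.032),("pot_top",.026),("tin_top",.018),("flat_reel_top",.012),("tape_top",.019),("driver",0),("board",0),("tweezers",0)):
        for d in optics.tip_of(p,t)[:3]:
            u=px(d["xy"]); print(t,round(d["p"],2),u.round(0),at_z(p,u,z).round(3))
E
```

```text
pics
0.0 [0.19547899 0.48699484 0.23816117] [-5.96005353e-01 -3.08400566e+00  1.85248976e-03]
scene {'fx': 508.89244302424333, 'fy': 508.89244302424333, 'cx': 315.19124299939676, 'cy': 235.44476888759303, 'origin': array([-0.30663157, -0.53883343,  0.84428612]), 'orientation': array([ 0.73947181, -0.42243676, -1.03251029]), 'shot': 1}
switch_base 0.86 [404. 360.] [ 0.243 -0.422  0.   ]
switch_base 0.66 [409. 278.] [ 0.443 -0.359  0.   ]
switch_tip 0.66 [413. 252.] [ 0.434 -0.359  0.092]
switch_tip 0.64 [409. 353.] [ 0.2   -0.438  0.092]
reel_top 0.66 [297. 194.] [ 0.555 -0.013  0.032]
reel_top 0.41 [259. 195.] [0.512 0.072 0.032]
reel_top 0.4 [373. 228.] [ 0.525 -0.236  0.032]
pot_top 0.77 [379. 238.] [ 0.507 -0.259  0.026]
pot_top 0.73 [321. 287.] [ 0.314 -0.207  0.026]
pot_top 0.53 [340. 244.] [ 0.45  -0.186  0.026]
tin_top 0.61 [338. 215.] [ 0.546 -0.136  0.018]
flat_reel_top 0.48 [301. 237.] [ 0.441 -0.089  0.012]
flat_reel_top 0.25 [335. 283.] [ 0.347 -0.224  0.012]
tape_top 0.69 [256. 188.] [0.544 0.104 0.019]
driver 0.76 [334. 283.] [ 0.356 -0.216  0.   ]
board 0.72 [363. 311.
[... 493 characters left out ...]
] [ 0.429 -0.368  0.092]
switch_tip 0.37 [346. 273.] [ 0.353 -0.205  0.092]
reel_top 0.79 [251. 181.] [ 0.549 -0.016  0.032]
pot_top 0.83 [336. 229.] [ 0.45  -0.188  0.026]
pot_top 0.81 [349. 302.] [ 0.304 -0.214  0.026]
pot_top 0.78 [376. 200.] [ 0.509 -0.271  0.026]
tin_top 0.48 [309. 182.] [ 0.551 -0.135  0.018]
flat_reel_top 0.91 [283. 237.] [ 0.437 -0.081  0.012]
tape_top 0.66 [193. 182.] [0.551 0.104 0.019]
tape_top 0.39 [255. 188.] [ 0.539 -0.023  0.019]
driver 0.74 [255. 187.] [ 0.547 -0.02   0.   ]
driver 0.69 [345. 273.] [ 0.364 -0.208  0.   ]
driver 0.67 [335. 233.] [ 0.448 -0.187  0.   ]
board 0.7 [393. 295.] [ 0.318 -0.304  0.   ]
tweezers 0.68 [354. 182.] [ 0.555 -0.228  0.   ]
```

```bash
python3 - <<'E'
import cv2
a=cv2.imread("pics/top0.png")[120:400,150:510]; cv2.imwrite("pics/top0c.png",cv2.resize(a,(770,599),interpolation=2))
a=cv2.imread("pics/scene0.png")[150:420,200:480]; cv2.imwrite("pics/scene0c.png",cv2.resize(a,(620,598),interpolation=2))
E
```

```text
(no output)
```

View pics/top0c.png

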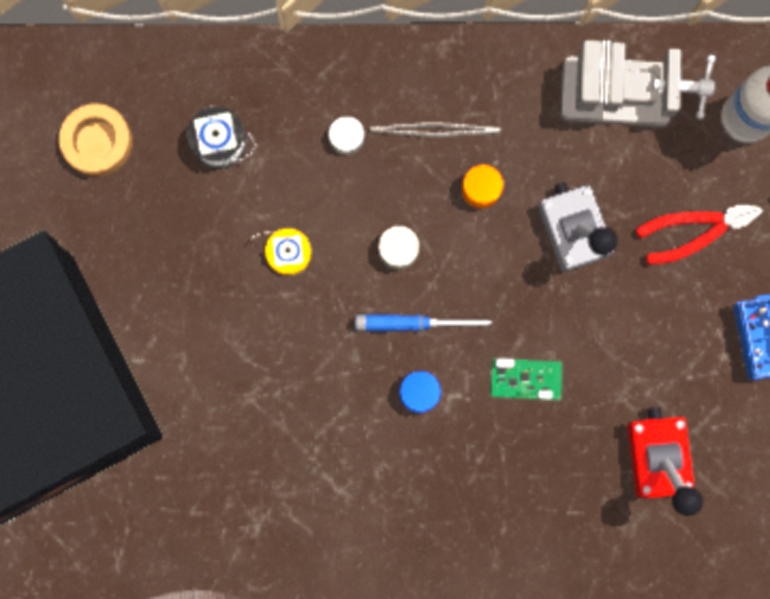

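View pics/scene0c.png

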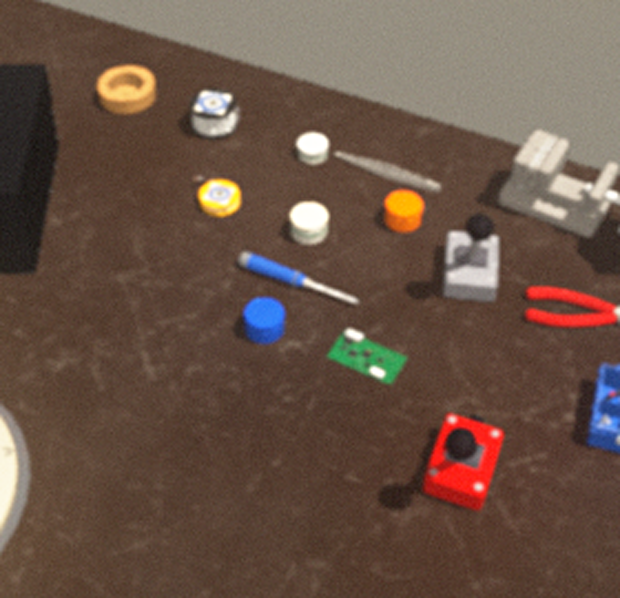

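The reel meant is the dark, tall one at crop (217,135) in the top view; the yellow one at (288,250) is the flat reel. The flux_pot is the larger white pot at (399,247). The small white one at (346,135) is the tin, and the blue and orange ones are look-alikes. The recorder switch is the grey one at (578,230), not the red one at (662,460). Next I'll measure sizes, the switch yaw and the black block, and view the whole scene.

```bash
python3 - <<'E'
from h import *
P={n:optics.capture(n) for n in("top","scene")}
o1,d1=ray(P["top"],(431,233)); 
def tri(u,v):
    o,d=ray(P["top"],u);q,e=ray(P["scene"],v);t=np.linalg.lstsq(np.stack([d,-e],1),q-o,rcond=None)[0]
    return (o+d*t[0]).round(4),(q+e*t[1]).round(4)
def blob(f,box,cond):
    x0,y0,x1,y1=box; m=np.zeros(f.shape[:2],np.uint8); m[y0:y1,x0:x1]=cond(f[y0:y1,x0:x1].astype(int)); return m
p=P["top"]
for t in("switch_base","pot_top","tin_top","reel_top"):
    for d in optics.outline_of(p,t)[:4]:
        m=d["pixels"].astype(np.uint8); r=cv2.minAreaRect(cv2.findNonZero(m))
        c=[at_z(p,q,.025) for q in cv2.boxPoints(r)]
        e=[c[1]-c[0],c[2]-c[1]]; e.sort(key=np.linalg.norm)
        print(t,round(d["p"],2),np.round(r[0]),[np.linalg.norm(x).round(3) for x in e],"yaw long",np.arctan2(e[1][1],e[1][0]).round(3),np.mean(c,0).round(3))
# ball: darkest blobs
ball={}
for n,b in(("top",(421,222,445,246)),("scene",(402,240,430,264))):
    m=blob(P[n]["frame"],b,lambda f:f.max(2)<45); M=cv2.moments(m,True); ball[n]=(M["m10"]/M["m00"],M["m01"]/M["m00"]); print(n,ball[n],M["m00"])
print("ball",tri(ball["top"],ball["scene"]))
print("reel",tri((251,181),(297,194)),"pot",tri((336,229),(340,244)))
a=P["scene"]["frame"][:,:,::-1].copy(); cv2.imwrite("pics/s1.png",a)
t=P["top"]["frame"][:,:,::-1]; cv2.imwrite("pics/sw.png",np.hstack([cv2.resize(t[190:280,370:470],(500,450),interpolation=2)]))
E
```

```text
switch_base 0.71 [419. 223.] [np.float64(0.057), np.float64(0.079)] yaw long -2.837 [ 0.462 -0.357  0.025]
switch_base 0.61 [459. 336.] [np.float64(0.058), np.float64(0.101)] yaw long -2.987 [ 0.237 -0.428  0.025]
pot_top 0.85 [375. 206.] [np.float64(0.036), np.float64(0.041)] yaw long -0.783 [ 0.498 -0.269  0.025]
pot_top 0.74 [336. 235.] [np.float64(0.035), np.float64(0.036)] yaw long -2.372 [ 0.439 -0.188  0.025]
tin_top 0.73 [312. 183.] [np.float64(0.031), np.float64(0.034)] yaw long 3.139 [ 0.547 -0.14   0.025]
reel_top 0.64 [251. 184.] [np.float64(0.054), np.float64(0.059)] yaw long -3.129 [ 0.545 -0.016  0.025]
reel_top 0.27 [428. 232.] [np.float64(0.024), np.float64(0.035)] yaw long -1.744 [ 0.444 -0.374  0.025]
top (428.3125, 233.21875) 32.0
scene (414.14285714285717, 254.71428571428572) 7.0
ball (array([ 0.4297, -0.3634,  0.0889]), array([ 0.4301, -0.3641,  0.0891]))
reel (array([ 0.5474, -0.0175,  0.0407]), array([ 0.5482, -0.0188,  0.0408])) pot (array([ 0.4507, -0.1891,  0.0259]), array([ 0.449 , -0.1865,  0.0255]))
```

View pics/s1.png

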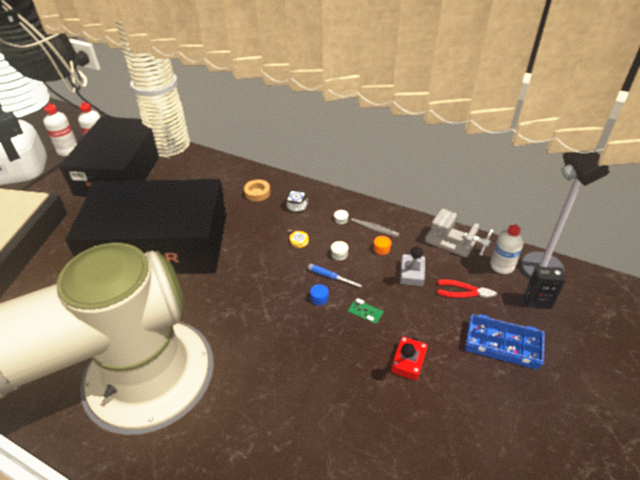

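View pics/sw.png

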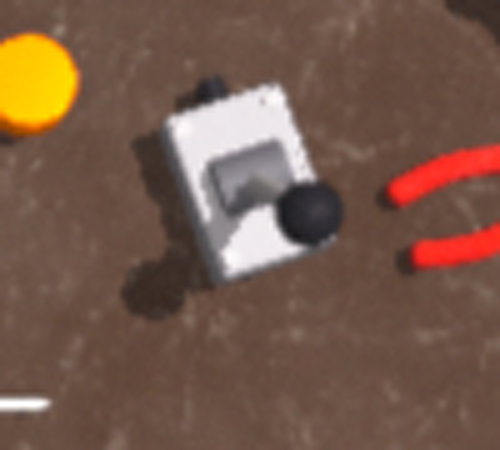

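The full scene shows a tall black block at px (75-225, 180-270) between the arm's start and the work, so I need its height. The grey switch sits upright in view, with its lever ball towards the robot. The network's pot point looks about 6 px off the visible circle, so I'll check it by segmentation.

```bash
python3 - <<'E'
from h import *
P={n:optics.capture(n) for n in("top","scene")}
# pot: white-ish blob
for nm,n,b,z in(("pot","top",(320,215,354,252),.026),("pot","scene",(326,236,354,264),.026),("tin","top",(300,170,324,196),.018),("tin","scene",(330,205,350,228),.018)):
    x0,y0,x1,y1=b; f=P[n]["frame"][y0:y1,x0:x1].astype(int); m=((f.min(2)>130)).astype(np.uint8)
    k,l,s,c=cv2.connectedComponentsWithStats(m); i=1+np.argmax(s[1:,4]); 
    u=c[i]+[x0,y0]; bb=s[i]; print(nm,n,u.round(1),bb[:4]+[x0,y0,0,0],bb[4],at_z(P[n],u,z).round(4))
# block candidate corners
p=P["scene"]
def tri(u,v):
    o,d=ray(P["top"],u);q,e=ray(P["scene"],v);t=np.linalg.lstsq(np.stack([d,-e],1),q-o,rcond=None)[0]
    return (o+d*t[0]).round(3),(q+e*t[1]).round(3)
print("base corner",at_z(p,(215,272),0))
t=P["top"]["frame"][:,:,::-1]; s=p["frame"][:,:,::-1]
A=cv2.resize(t[150:290,0:300],(800,373),interpolation=2)
B=np.hstack([cv2.resize(t[160:210,220:290],(400,220),interpolation=2)[:, :400],cv2.resize(s[175:225,270:340],(400,220),interpolation=2)])
cv2.imwrite("pics/mix.png",np.vstack([A,B]))
# switch box white face in top view
x0,y0,x1,y1=395,200,445,255;f=P["top"]["frame"][y0:y1,x0:x1].astype(int);m=(f.min(2)>125).astype(np.uint8)
r=cv2.minAreaRect(cv2.findNonZero(m)+np.array([x0,y0],np.int32)); c=[at_z(P["top"],q,.025) for q in cv2.boxPoints(r)]
print("box",np.round(c,4)[:,:2],np.mean(c,0).round(4))
E
```

```text
pot top [336.2 234.7] [327 226  19  19] 289 [ 0.439  -0.1894  0.026 ]
pot scene [339.8 249.4] [331 241  18  19] 256 [ 0.4327 -0.1938  0.026 ]
tin top [311.6 182.1] [304 174  17  17] 226 [ 0.5508 -0.1399  0.018 ]
tin scene [341.1 215.8] [334 210  15  14] 157 [ 0.5463 -0.1428  0.018 ]
base corner [0.26589692 0.03723648 0.        ]
box [[ 0.4822 -0.324 ]
 [ 0.4995 -0.3716]
 [ 0.4326 -0.3931]
 [ 0.4155 -0.3459]] [ 0.4575 -0.3587  0.025 ]
```

View pics/mix.png

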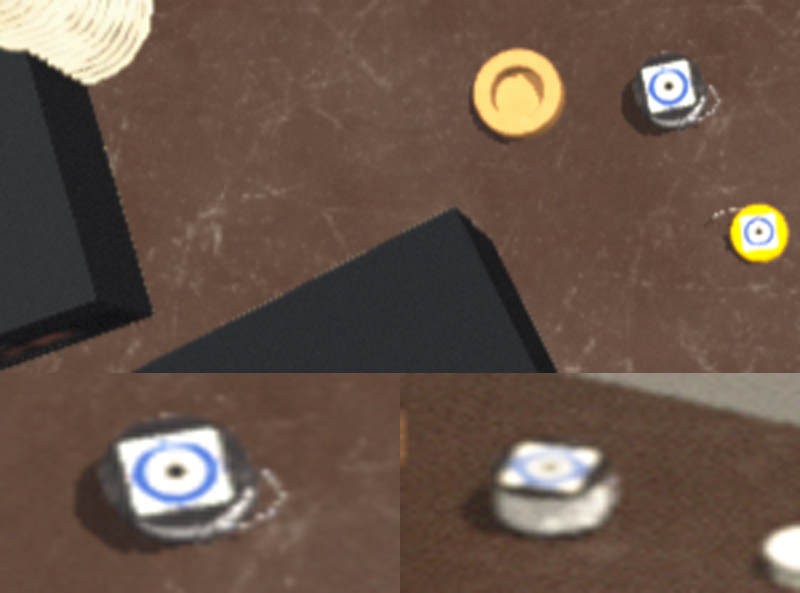

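Findings:
- **Switch box:** centre (0.4575, -0.3587), yaw about 0.31. It measures 70 x 51 mm, which fits.
- **Reel top:** about (0.547, -0.016).
- **Pot:** about (0.440, -0.189), 38 mm across, which fits.
- **Black block:** about 0.11 m tall, so crossing at 0.24 clears it.

I'll move with the fingers shut to the near side of the switch, high up.

```bash
python3 -m pendant '[-0.702,-0.764,0,0,0,0,-0.702,-0.764,0,0,0,0,-0.702,-0.764,0,0,0,0,-0.702,-0.764,0,0,0,0,-0.702,-0.764,0,0,0,0,-0.702,-0.764,0,0,0,0,-0.702,-0.764,0,0,0,0,-0.702,-0.764,0,0,0,0,-0.702,-0.764,0,0,0,0,-0.702,-0.764,0,0,0,0,-0.702,-0.764,0,0,0,0,-0.702,-0.764,0,0,0,0,-0.702,-0.764,0,0,0,0,-0.702,-0.764,0,0,0,0,-0.702,-0.764,0,0,0,0,-0.702,-0.764,0,0,0,0,-0.702,-0.764,0,0,0,0,-0.702,-0.764,0,0,0,0]' 1
python3 -m pendant '[-0.393,-0.884,0,0,0,0,-0.393,-0.884,0,0,0,0,-0.393,-0.884,0,0,0,0,-0.393,-0.884,0,0,0,0,-0.393,-0.884,0,0,0,0,-0.393,-0.884,0,0,0,0,-0.393,-0.884,0,0,0,0,-0.393,-0.884,0,0,0,0,-0.393,-0.884,0,0,0,0,-0.393,-0.884,0,0,0,0,-0.393,-0.884,0,0,0,0,-0.393,-0.884,0,0,0,0,-0.393,-0.884,0,0,0,0,-0.393,-0.884,0,0,0,0,-0.393,-0.884,0,0,0,0,-0.393,-0.884,0,0,0,0,-0.393,-0.884,0,0,0,0,-0.393,-0.884,0,0,0,0]'
python3 -m pendant '[0,0,0,0,0,0.078,0,0,0,0,0,0.078,0,0,0,0,0,0.078,0,0,0,0,0,0.078,0,0,0,0,0,0.078,0,0,0,0,0,0.078,0,0,0,0,0,0.078,0,0,0,0,0,0.078,0,0,0,0,0,0.078,0,0,0,0,0,0.078,0,0,0,0,0,0.078,0,0,0,0,0,0.078,0,0,0,0,0,0.078,0,0,0,0,0,0.078,0,0,0,0,0,0.078,0,0,0,0,0,0.078,0,0,0,0,0,0.078,0,0,0,0,0,0.078,0,0,0,0,0,0.078,0,0,0,0,0,0.078]'
cat >> h.py <<'E'
def to_tool(T):
    s=status.get_state(); M=R.from_rotvec(s["eef_rot"]).as_matrix()
    print("t",s["time"],"pos",np.round(s["position"],4),"toolx",M[:,0].round(3),"F",np.round(s["wrist_force"],1),"w",s["gripper_width"],"q",np.round(s["joint_pos"],2))
    for t in T: print(t,(M.T@(np.array(t)-s["position"])/.025).round(3))
E
python3 -c "
from h import *
to_tool([(.3766,-.3846,.08)])"
```

```text
time: 3.0
position: [0.3609, 0.0492, 0.2389]
eef_rot: [0.596, 3.084, 0.0]
wrist_force: [0.4, 0.0, -0.1]
gripper_width: 0.0006
grip_force: 0.0
time: 4.5
position: [0.3765, -0.3858, 0.2387]
eef_rot: [0.596, 3.084, -0.0]
wrist_force: [0.4, 0.6, 0.2]
gripper_width: 0.0004
grip_force: 0.0
time: 6.17
position: [0.3766, -0.3846, 0.2387]
eef_rot: [-3.106, -0.475, 0.0]
wrist_force: [0.6, 0.7, 0.5]
gripper_width: 0.0
grip_force: 0.0
t 6.1667 pos [ 0.3766 -0.3846  0.2387] toolx [ 0.954  0.299 -0.   ] F [0.6 0.7 0.5] w 3.163894935242497e-05 q [-1.01  0.34  1.46 -0.    1.34  0.25]
(0.3766, -0.3846, 0.08) [1.000e-03 1.000e-03 6.348e+00]
```

```bash
python3 -m pendant '[0,0,0.635,0,0,0,0,0,0.635,0,0,0,0,0,0.635,0,0,0,0,0,0.635,0,0,0,0,0,0.635,0,0,0,0,0,0.635,0,0,0,0,0,0.635,0,0,0,0,0,0.635,0,0,0,0,0,0.635,0,0,0,0,0,0.635,0,0,0,0,0,0,0,0,0]'
python3 -m pendant '[0.4,0,0,0,0,0,0.4,0,0,0,0,0,0.4,0,0,0,0,0,0.4,0,0,0,0,0,0.4,0,0,0,0,0,0.4,0,0,0,0,0,0.4,0,0,0,0,0,0.4,0,0,0,0,0,0.36,0,0,0,0,0]'
python3 -m pendant '[0.15,0,0,0,0,0,0.15,0,0,0,0,0]'
python3 - <<'E'
from h import *
p=optics.capture("scene"); a=p["frame"][190:310,360:460,::-1]; cv2.imwrite("pics/push.png",cv2.resize(a,(500,600),interpolation=2)); to_tool([])
E
```

```text
time: 7.08
position: [0.3758, -0.3834, 0.0774]
eef_rot: [-3.1, -0.483, 0.003]
wrist_force: [0.1, 0.3, -0.2]
gripper_width: 0.0004
grip_force: 0.0
time: 7.83
position: [0.4623, -0.357, 0.0798]
eef_rot: [-3.104, -0.484, 0.0]
wrist_force: [-0.6, -0.6, -0.9]
gripper_width: -0.0002
grip_force: 0.5
time: 8.0
position: [0.4689, -0.3548, 0.0797]
eef_rot: [-3.103, -0.485, 0.001]
wrist_force: [-2.0, -1.2, -1.4]
gripper_width: 0.0007
grip_force: 0.5
t 8.05 pos [ 0.4692 -0.3548  0.0798] toolx [0.952 0.305 0.   ] F [0.2 0.7 0.5] w 0.0004348993256067206 q [-0.85  0.61  1.48  0.    1.05  0.41]
```

View pics/push.png

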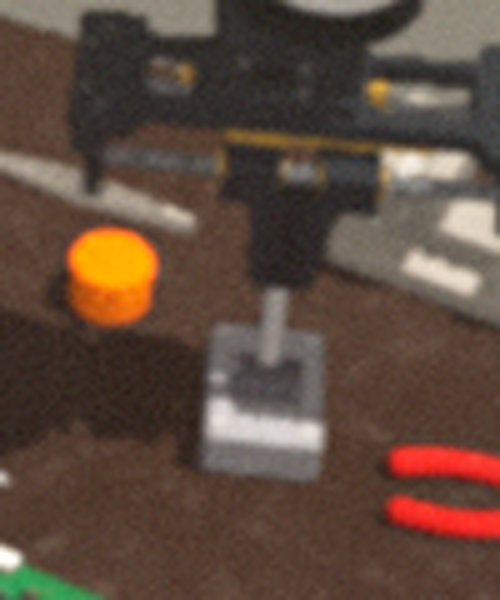

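The lever rod leans away under the fingers and the force is near zero, so it is not at the stop yet. I'll creep on until the force rises.

```bash
python3 -m pendant '[0.08,0,0,0,0,0,0,0,0,0,0,0]'|grep -E "force|posi"; python3 -m pendant '[0.06,0,0,0,0,0,0,0,0,0,0,0]'|grep -E "force|posi"; python3 -m pendant '[0.04,0,0,0,0,0,0,0,0,0,0,0]'|grep -E "force|posi"
```

```text
position: [0.4704, -0.3546, 0.08]
wrist_force: [0.0, -0.5, 0.3]
grip_force: 0.0
position: [0.4718, -0.3543, 0.08]
wrist_force: [-0.8, -0.0, -0.5]
grip_force: 0.3
position: [0.4728, -0.3539, 0.08]
wrist_force: [-0.7, -0.3, -0.4]
grip_force: 0.4
```

```bash
python3 -m pendant '[0.06,0,0,0,0,0,0,0,0,0,0,0]'|grep -E "wrist|posi"; python3 -m pendant '[0.06,0,0,0,0,0,0,0,0,0,0,0]'|grep -E "wrist|posi"; python3 -m pendant '[0.06,0,0,0,0,0,0,0,0,0,0,0]'|grep -E "wrist|posi"
```

```text
position: [0.4743, -0.3534, 0.08]
wrist_force: [-1.2, -0.2, -1.0]
position: [0.4746, -0.3533, 0.0799]
wrist_force: [-7.9, -1.5, 0.8]
position: [0.4749, -0.3532, 0.0798]
wrist_force: [-15.0, -4.2, 2.8]
```

The force jumped to 15 N at +17 mm, so the lever is at the far stop. I'll back off and rise.

```bash
python3 -m pendant '[-0.4,0,0,0,0,0,-0.6,0,0,0,0,0,-0.6,0,0,0,0,0,0,0,-0.8,0,0,0,0,0,-0.8,0,0,0,0,0,-0.8,0,0,0,0,0,-0.8,0,0,0,0,0,-0.8,0,0,0,0,0,-0.8,0,0,0,0,0,-0.8,0,0,0,0,0,-0.8,0,0,0,0,0,0,0,0,0]'
python3 - <<'E'
from h import *
to_tool([(.547,-.016,.24)])
for n in("top","scene"):
    p=optics.capture(n); print(n)
    if n=="top": print(at_z(p,(250.8,182.3),.032))
    else: print(at_z(p,(296.1,196.6),.032))
    for d in optics.tip_of(p,"switch_tip")[:3]: print(d["p"],px(d["xy"]).round(),at_z(p,px(d["xy"]),.092).round(3))
    print("ball exp",proj(p,(.4575+.0363,-.3587+.0117,.092)).round(), "pot proj",proj(p,(.440,-.189,.026)).round())
cv2.imwrite("pics/after.png",cv2.resize(p["frame"][170:310,280:460,::-1],(770,599),interpolation=2))
E
```

```text
time: 10.05
position: [0.4399, -0.3655, 0.244]
eef_rot: [3.098, 0.483, 0.006]
wrist_force: [0.2, 0.5, 0.1]
gripper_width: 0.0004
grip_force: 0.0
t 10.05 pos [ 0.4399 -0.3655  0.244 ] toolx [0.952 0.305 0.003] F [0.2 0.5 0.1] w 0.00036052264140098685 q [-0.9   0.41  1.35  0.    1.38  0.36]
(0.547, -0.016, 0.24) [  8.34  -12.013   0.108]
top
[ 0.54704109 -0.0160645   0.032     ]
0.49 [475. 351.] [ 0.208 -0.441  0.092]
ball exp [419. 200.] pot proj [336. 234.]
scene
[ 0.54750215 -0.01609988  0.032     ]
0.66 [414. 230.] [ 0.496 -0.339  0.092]
0.56 [410. 349.] [ 0.207 -0.436  0.092]
ball exp [417. 232.] pot proj [339. 247.]
```

View pics/after.png

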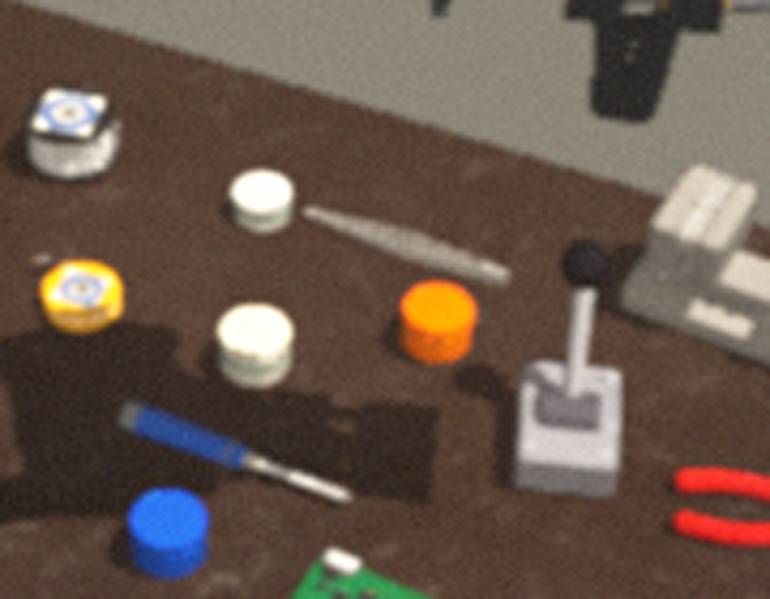

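The lever is fully over, with its ball at crop (585,262). Both views agree on the reel, and the pot projection lands on the lid centre. The crop confirms the larger white pot at (255,340) against the small tin at (262,197). Next I'll move high to above the reel.

```bash
python3 -m pendant '[0.596,-0.858,0,0,0,0,0.596,-0.858,0,0,0,0,0.596,-0.858,0,0,0,0,0.596,-0.858,0,0,0,0,0.596,-0.858,0,0,0,0,0.596,-0.858,0,0,0,0,0.596,-0.858,0,0,0,0,0.596,-0.858,0,0,0,0,0.596,-0.858,0,0,0,0,0.596,-0.858,0,0,0,0,0.596,-0.858,0,0,0,0,0.596,-0.858,0,0,0,0,0.596,-0.858,0,0,0,0,0.596,-0.858,0,0,0,0,0,0,0,0,0,0,0,0,0,0,0,0]'
python3 -c "
from h import *
to_tool([(.547,-.016,.052)])"
```

```text
time: 11.58
position: [0.546, -0.0143, 0.2388]
eef_rot: [-3.103, -0.487, 0.003]
wrist_force: [-0.7, 0.1, -0.3]
gripper_width: 0.0007
grip_force: 0.0
t 11.5833 pos [ 0.546  -0.0143  0.2388] toolx [ 0.952  0.306 -0.002] F [-0.7  0.1 -0.3] w 0.0007013961542957829 q [-0.24  0.36  1.43 -0.    1.35  1.02]
(0.547, -0.016, 0.052) [0.03  0.085 7.471]
```

Descend, hold for about 2.6 s, then rise again.

```bash
python3 -m pendant '[0.03,0.08,0.7,0,0,0,0,0,0.7,0,0,0,0,0,0.7,0,0,0,0,0,0.7,0,0,0,0,0,0.7,0,0,0,0,0,0.7,0,0,0,0,0,0.7,0,0,0,0,0,0.7,0,0,0,0,0,0.7,0,0,0,0,0,0.6,0,0,0,0,0,0.4,0,0,0,0,0,0.17,0,0,0,0,0,0,0,0,0,0,0,0,0,0,0]'
python3 -m pendant '[0,0,0,0,0,0,0,0,0,0,0,0,0,0,0,0,0,0,0,0,0,0,0,0,0,0,0,0,0,0,0,0,0,0,0,0,0,0,0,0,0,0,0,0,0,0,0,0,0,0,0,0,0,0,0,0,0,0,0,0,0,0,0,0,0,0,0,0,0,0,0,0,0,0,0,0,0,0,0,0,0,0,0,0,0,0,0,0,0,0,0,0,0,0,0,0,0,0,0,0,0,0,0,0,0,0,0,0,0,0,0,0,0,0,0,0,0,0,0,0]'
python3 -m pendant '[0,0,0,0,0,0,0,0,0,0,0,0,0,0,0,0,0,0,0,0,0,0,0,0,0,0,0,0,0,0,0,0,0,0,0,0,0,0,0,0,0,0,0,0,0,0,0,0,0,0,0,0,0,0,0,0,0,0,0,0]'
python3 -m pendant '[0,0,-0.4,0,0,0,0,0,-0.7,0,0,0,0,0,-0.7,0,0,0,0,0,-0.7,0,0,0,0,0,-0.7,0,0,0,0,0,-0.7,0,0,0,0,0,-0.7,0,0,0,0,0,-0.7,0,0,0,0,0,-0.7,0,0,0,0,0,-0.7,0,0,0,0,0,-0.7,0,0,0,0,0,0,0,0,0,0,0,0,0,0,0]'
python3 -c "
from h import *
to_tool([(.440,-.189,.236)])"
```

```text
time: 12.75
position: [0.5478, -0.0172, 0.0537]
eef_rot: [3.104, 0.483, 0.001]
wrist_force: [0.1, -0.5, 0.3]
gripper_width: 0.0005
grip_force: 0.0
time: 14.42
position: [0.5475, -0.0168, 0.0532]
eef_rot: [-3.104, -0.484, 0.0]
wrist_force: [-0.2, -0.2, 0.3]
gripper_width: 0.0004
grip_force: 0.0
time: 15.25
position: [0.5476, -0.0168, 0.0532]
eef_rot: [3.104, 0.484, 0.0]
wrist_force: [-0.0, -0.5, -0.6]
gripper_width: 0.0004
grip_force: 0.0
time: 16.33
position: [0.5476, -0.0168, 0.2389]
eef_rot: [3.103, 0.484, 0.002]
wrist_force: [-0.6, -0.3, -1.0]
gripper_width: 0.0004
grip_force: 0.0
t 16.3333 pos [ 0.5476 -0.0168  0.2389] toolx [0.953 0.304 0.001] F [-0.6 -0.3 -1. ] w 0.0004483386156728974 q [-0.24  0.36  1.43 -0.    1.35  1.02]
(0.44, -0.189, 0.236) [-6.199  5.251  0.113]
```

```bash
python3 -m pendant '[-0.689,0.583,0,0,0,0,-0.689,0.583,0,0,0,0,-0.689,0.583,0,0,0,0,-0.689,0.583,0,0,0,0,-0.689,0.583,0,0,0,0,-0.689,0.583,0,0,0,0,-0.689,0.583,0,0,0,0,-0.689,0.583,0,0,0,0,-0.689,0.583,0,0,0,0,0,0,0,0,0,0,0,0,0,0,0,0]'
python3 -m pendant '[0,0,0.7,0,0,0,0,0,0.7,0,0,0,0,0,0.7,0,0,0,0,0,0.7,0,0,0,0,0,0.7,0,0,0,0,0,0.7,0,0,0,0,0,0.7,0,0,0,0,0,0.7,0,0,0,0,0,0.7,0,0,0,0,0,0.6,0,0,0,0,0,0.5,0,0,0,0,0,0.28,0,0,0,0,0,0,0,0,0,0,0,0,0,0,0]'
python3 - <<'E'
from h import *
to_tool([(.440,-.189,.046)])
p=optics.capture("scene"); cv2.imwrite("pics/pot.png",cv2.resize(p["frame"][170:290,270:430,::-1],(780,585),interpolation=2))
E
```

```text
time: 17.25
position: [0.4393, -0.1892, 0.2374]
eef_rot: [-3.103, -0.481, 0.002]
wrist_force: [0.1, -0.2, -0.5]
gripper_width: 0.0003
grip_force: 0.0
time: 18.42
position: [0.44, -0.1884, 0.0462]
eef_rot: [-3.104, -0.485, 0.0]
wrist_force: [-0.4, -0.9, 1.3]
gripper_width: 0.0002
grip_force: 0.0
t 18.4167 pos [ 0.44   -0.1884  0.0462] toolx [ 0.952  0.305 -0.   ] F [-0.4 -0.9  1.3] w 0.00021178553859289718 q [-0.65  0.47  1.85  0.    0.83  0.61]
(0.44, -0.189, 0.046) [-0.008  0.021  0.009]
```

View pics/pot.png

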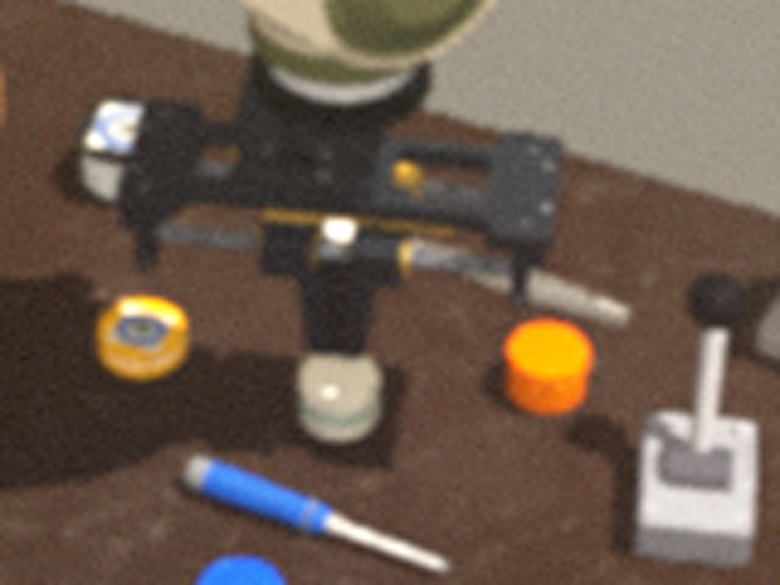

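The fingertips are just above the larger pot at crop (338,350-390), and the lever is still over. I'll hold for 2.5 s and hand in.

```bash
python3 -m pendant '[0,0,0,0,0,0,0,0,0,0,0,0,0,0,0,0,0,0,0,0,0,0,0,0,0,0,0,0,0,0,0,0,0,0,0,0,0,0,0,0,0,0,0,0,0,0,0,0,0,0,0,0,0,0,0,0,0,0,0,0,0,0,0,0,0,0,0,0,0,0,0,0,0,0,0,0,0,0,0,0,0,0,0,0,0,0,0,0,0,0,0,0,0,0,0,0,0,0,0,0,0,0,0,0,0,0,0,0,0,0,0,0,0,0,0,0,0,0,0,0]'
python3 -m pendant '[0,0,0,0,0,0,0,0,0,0,0,0,0,0,0,0,0,0,0,0,0,0,0,0,0,0,0,0,0,0,0,0,0,0,0,0,0,0,0,0,0,0,0,0,0,0,0,0,0,0,0,0,0,0,0,0,0,0,0,0]'
python3 -c "
from plant import finish_job
print(finish_job())"
```

```text
time: 20.13
position: [0.4398, -0.1889, 0.0462]
eef_rot: [-3.104, -0.484, 0.0]
wrist_force: [0.1, 0.1, -0.7]
gripper_width: 0.0005
grip_force: 0.0
time: 20.97
position: [0.4398, -0.1889, 0.0462]
eef_rot: [-3.104, -0.484, 0.0]
wrist_force: [-0.5, 1.3, 0.7]
gripper_width: 0.0008
grip_force: 0.0
the job is handed in; nothing more can be done
None
```

I pushed the recorder lever to its far stop, pointed at the solder reel for 2.5 s and then at the larger pot, and handed the job in at 21 s, still pointing about 2 cm above the pot.

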